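Load the fuller of two look-alike ribbon cassettes into the date coder

ROBOT

A 6-joint arm with a two-finger parallel gripper is mounted at the origin on a cart in front of the work surface, level with it; the furniture and walls round the work are solid. World frame = base frame: x ahead of the robot, y to its left, z up, the work surface at z = 0. Lengths are in m, angles in rad, forces in N, time in s.
With the tool pointing down it reaches from about 0.35 to 0.975 m from the base axis. Payload 4.9 kg.
Tool frame: the origin (TCP) lies between the finger pads; the fingertips stand 25 mm ahead of it and the grasp point (between the pads) lies 6 mm ahead of it (ctrl.tip_reach is the distance from the TCP to the fingertips, in m); z points along the fingers, y is the direction in which the jaws open and shut (so a half turn about z gives the same grasp; the last joint's range is limited). The gripper opens to 85 mm and grips with 20 to 120 N. Pads are 22 mm wide; open, the fingers measure 114 mm over their backs; the gripper's body (76 mm by 85 mm) begins 54 mm behind the grasp point. The pads swing forward as they close: fully open they stand 13 mm farther back than shut.
Start: joints at [1.205, 0.053, 1.613, -0, 1.476, -0.119], TCP at [0.153, 0.606, 0.256] pointing down, gripper open.
Joint ranges: [-3.01, 3.01], [-1.01, 2.22], [0.06, 2.58], [-1.02, 4.17], [0.09, 2.62], [-3.14, 3.14]. Speed limits (rad/s): [2.57, 2.57, 3.14, 3.14, 3.14, 3.14].

INTERFACE

Orientations are given as a rotation vector (axis times angle).
In Python, from station import get_obs, get_image, camera_params, order, ctrl gives the robot as it stands.
- The arm moves only by the tool move_arm, never from a script. Its argument "deltas" is one flat list of numbers, 5 for each row, row after row: the opening, from -1 (shut) to 1 (fully open), so that 0 is half open, then the shift along the tool's x, y, z in m, then the turn about the tool's z in degrees. In form: [fingers, tx, ty, tz, turn, fingers, tx, ty, tz, turn, ...]. A call has 1 to 10 rows; each row is the pose to reach, as a shift and turn from the pose measured when the call began, along the tool's axes at that moment; what a row does not reach only later rows make up. A row lasts 1/10 s, in which the tool goes at most 50 mm and 8.59 degrees, less where a joint would pass 70% of its speed; a pose out of reach is approached as far as the arm can. A call with a gripper value outside its range is refused whole. The fingers move at their own pace and stop on an object; "force" is the grip in N (left out, the last holds). Time passes only in rows, so rows that repeat a pose let the fingers close. It gives the time, the measured TCP pose, the force and the opening at its end, in the units of the state.
- get_obs(): the state, without advancing time (a new reading comes with each control period).
- get_image(name): name is "scene" or "top"; returns the picture (384x512x3 uint8, red, green, blue); there is no depth.
- camera_params(name): a dict with "camera_matrix" (3x3 intrinsics, pixels), "extrinsics" (4x4, takes a point from camera to world coordinates). Camera axes: x right, y up, looking along -z (the intrinsics and any distortion apply to the point x, -y, -z); pixel columns grow to the right and rows downward; lengths in m; the calibration is good to about 2 mm. A picture is of the moment at which its call begins. camera_params takes no time and is no camera call.
- order.finish_job(): hands the job in, once; it reports no verdict.
The state is a dict: "t": time; "q": joint angles; "dq": joint speeds; "effort": joint torques, N m; "tool_pos": TCP position; "tool_rot": TCP orientation; "contact_force": force on the tool from outside, world axes, zero at the start; "wrist_torque": the same for the moment, N m; "opening": finger opening in m.
Only numpy, scipy, OpenCV 4.12 (cv2) and the standard library are available. Lean on these libraries where they do the work, as an engineer would, in place of code of your own. Each camera call takes 0.05 s, during which the arm holds its last target. There are 200 camera calls.

TASK

Two identical closed ribbon cassettes stand on the bench; one is full, the other nearly used up, and only their weight tells which. Heft them to find the heavier one, put it into the coder's bay and press it down gently until the spring catch snaps into it and holds it down. Leave the lighter one standing upright on the bench, and leave the pen, marker and loose cap alone.

Things in the scene. Friction and masses are not known exactly. Their poses are not given: they have to be found in the camera images.
- cassette_a: One of two look-alike closed dark grey ribbon cassettes, a flat box with white hubs in both big faces: 30 (x) x 84 (y) x 84 mm high, the same turned half round. Origin: centre of the underside, z up. Take it across its 30 mm thickness by the top 35 mm. Each end has a notch for the catch, 22 to 35 mm up. Under 0.7 kg; full and spent differ by 2 to 4 N; which is which changes.
- cassette_b: One of two look-alike closed dark grey ribbon cassettes, a flat box with white hubs in both big faces: 30 (x) x 84 (y) x 84 mm high, the same turned half round. Origin: centre of the underside, z up. Take it across its 30 mm thickness by the top 35 mm. Each end has a notch for the catch, 22 to 35 mm up. Under 0.7 kg; full and spent differ by 2 to 4 N; which is which changes.
- coder: Date coder, fixed. Origin: on the table under the bay's centre, z up. Blue open-topped bay, 33 (x) x 87 (y) mm inside, walls 42 mm plus flared lips; a 106 mm high case stands 57 mm behind (+x). The bay's height is set anew and not measured: its floor lies 20 to 36 mm up, lips' top 47 mm above that. The catch snaps with the cassette 2 to 3 mm above the floor. It bears 30 N at most.
- catch (a joint): The bay's spring catch: a bolt with a bevelled nose in the bay's +y end (green knob), m drawn back. 0: out; about 0.004 while a cassette slides past it; 0 again when snapped into the notch. A sprung pad in the floor lifts a cassette not caught. Nose and pad resist with up to 12 N on the way down, then the rigid floor stops it.
- pen: Blue click pen, 12 x 145 x 9 mm, lying on the bench. Origin: centre of its underside. A bystander to leave alone.
- marker: Marker pen, blue and white, 17 x 135 x 16 mm, lying on the bench. Origin: centre of its underside. A bystander to leave alone.
- stray_cap: Loose yellow bottle cap, 29 mm across, 17 mm high. Origin: centre of its underside. A bystander to leave alone.

How it is judged:
On the way, in this order (a step that is already met when the one before it is completed fails the run):
1. one of the cassettes has been lifted clear of the bench and held (height (world z) of any of cassette_a, cassette_b above 0.03 m), for 0.3 s.
2. a cassette is down in the bay with the catch snapped into it (((x of cassette_a in the frame of coder between -0.004 and 0.004 m and y of cassette_a in the frame of coder between -0.004 and 0.004 m and z of cassette_a in the frame of coder below 0.041 m and value of joint catch below 0.002 m and angle between cassette_a's own z axis and vertical below 0.06 rad) or (x of cassette_b in the frame of coder between -0.004 and 0.004 m and y of cassette_b in the frame of coder between -0.004 and 0.004 m and z of cassette_b in the frame of coder below 0.041 m and value of joint catch below 0.002 m and angle between cassette_b's own z axis and vertical below 0.06 rad))), for 0.1 s.
At the end, for the whole second after the job is handed in: One cassette sits upright in the bay (within 4 mm of its centre, pressed down) with the catch snapped in (within 2 mm of 0); the other stands upright and still on the bench, and it is the lighter (its contact forces, contents included, sum to under 6 N; the full one's to over 8 N) (((x of cassette_a in the frame of coder between -0.004 and 0.004 m and y of cassette_a in the frame of coder between -0.004 and 0.004 m and z of cassette_a in the frame of coder below 0.041 m and value of joint catch below 0.002 m and angle between each of cassette_a, cassette_b's own z axis and vertical below 0.06 rad and linear speed of each of cassette_a, cassette_b below 0.02 m/s and height (world z) of cassette_b between -0.004 and 0.004 m and contact force between cassette_b and anything else below 6 N) or (x of cassette_b in the frame of coder between -0.004 and 0.004 m and y of cassette_b in the frame of coder between -0.004 and 0.004 m and z of cassette_b in the frame of coder below 0.041 m and value of joint catch below 0.002 m and angle between each of cassette_b, cassette_a's own z axis and vertical below 0.06 rad and linear speed of each of cassette_b, cassette_a below 0.02 m/s and height (world z) of cassette_a between -0.004 and 0.004 m and contact force between cassette_a and anything else below 6 N))); the robot touches nothing.
It fails at once if a cassette is pressed against the coder with more than 30 N (contact force between any of cassette_a, cassette_b and coder above 30 N).
It fails at once if a cassette is tipped over (angle between any of cassette_a, cassette_b's own z axis and vertical above 0.5 rad).
It fails at once if the pen, the marker or the loose cap is moved by over 30 mm (distance of any of pen, marker, stray_cap from where it was at the start of the episode above 0.03 m).
It also fails if it takes over 72 s, if anything falls off the work surface, if the arm or the gripper's body presses on something with over 40 N, if the wrist force passes 120 N, or if a joint passes its speed limit or range.

## Working session

There is one attempt and no reset: what is moved stays moved. The work goes in short steps, Python scripts to look and compute and a tool call to move; the robot and the scene stay as the last step left them, time stands still between calls to the robot, and variables do not carry over. Pictures are saved under pics/ and viewed, about 8 in all and at most 12, crops included, and the job is handed in when it is done.

Besides the shell and the picture viewer there is one more tool, called after ">>>" as name(argument=value, ...) on one line, values as JSON. move_arm: Moves the arm, as the interface text tells. Its arguments: {"type":"object","properties":{"deltas":{"type":"array"},"force":{"type":"number"}},"required":["deltas"]}

```bash
ls; mkdir -p pics; python3 - <<'E'
from station import *
import cv2,numpy as np
o=get_obs();print({k:np.round(v,3).tolist() for k,v in o.items()},ctrl.tip_reach)
for n in("scene","top"):
    im=get_image(n);cv2.imwrite(f"pics/{n}0.png",im[:,:,::-1]);p=camera_params(n);print(n,np.round(p["camera_matrix"],2).tolist(),np.round(p["extrinsics"],4).tolist(),p.keys())
E
```

```text
pics
{'t': 0.0, 'q': [1.205, 0.053, 1.614, -0.0, 1.476, -0.119], 'dq': [0.0, -0.0, 0.001, 0.003, 0.0, 0.001], 'effort': [-0.0, -39.367, -37.018, -0.0, 0.007, -0.0], 'tool_pos': [0.152, 0.606, 0.255], 'tool_rot': [-0.387, -3.117, 0.003], 'contact_force': [-0.094, 0.086, -1.072], 'wrist_torque': [0.019, 0.037, -0.018], 'opening': 0.085} 0.025
scene [[446.2, 0.0, 255.08], [0.0, 446.2, 188.69], [0.0, 0.0, 1.0]] [[-0.8197, 0.2225, -0.5279, 0.0368], [-0.5728, -0.3286, 0.751, 1.0412], [-0.0064, 0.9179, 0.3967, 0.3619], [0.0, 0.0, 0.0, 1.0]] dict_keys(['camera_matrix', 'extrinsics'])
top [[387.6, 0.0, 256.34], [0.0, 387.6, 192.17], [0.0, 0.0, 1.0]] [[0.028, 0.9895, -0.1419, 0.3517], [-0.9996, 0.0288, 0.0034, 0.4221], [0.0075, 0.1417, 0.9899, 0.8698], [0.0, 0.0, 0.0, 1.0]] dict_keys(['camera_matrix', 'extrinsics'])
```

View pics/top0.png

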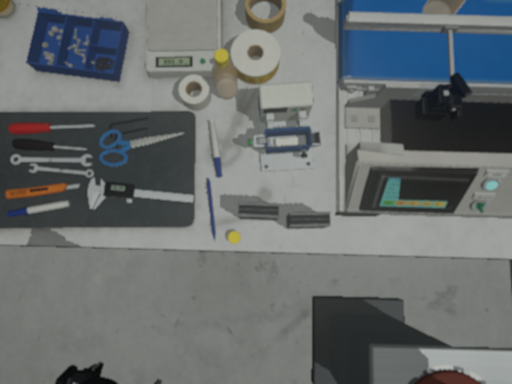

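View pics/scene0.png

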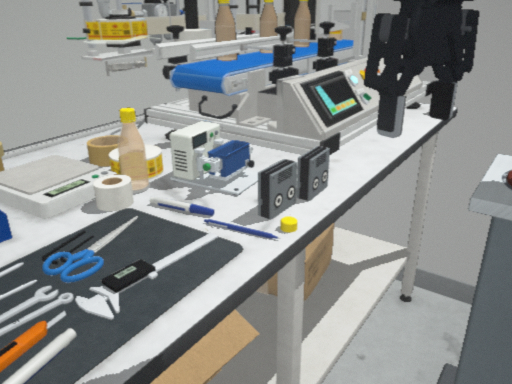

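The top view (right = −y, up = +x) shows the two cassettes at about (258,212) and (308,220), the blue bay at (290,140), the pen at (211,208), the marker at (215,148) and the cap at (233,237). Next I'll crop both views larger and segment.

```bash
cat > h.py <<'E'
import numpy as np, cv2
from station import *
def ray(n,u,v):
    p=camera_params(n);K=p["camera_matrix"];E=np.array(p["extrinsics"])
    d=np.linalg.solve(K,[u,v,1.0]);d=E[:3,:3]@[d[0],-d[1],-d[2]]
    return E[:3,3],d
def onz(n,u,v,z):
    c,d=ray(n,u,v);return c+d*(z-c[2])/d[2]
def proj(n,P):
    p=camera_params(n);K=np.array(p["camera_matrix"]);E=np.array(p["extrinsics"])
    q=(np.asarray(P)-E[:3,3])@E[:3,:3];q=q*[1,-1,-1];q=K@q;return q[:2]/q[2]
E
python3 - <<'E'
from h import *
t=cv2.imread("pics/top0.png");s=cv2.imread("pics/scene0.png")
a=cv2.resize(t[75:255,190:340],None,fx=4,fy=4,interpolation=cv2.INTER_CUBIC)[:600]
a=cv2.resize(t[110:250,195:345],None,fx=4,fy=4,interpolation=cv2.INTER_CUBIC)
cv2.imwrite("pics/topc.png",a)
b=cv2.resize(s[110:250,160:345],None,fx=4,fy=4,interpolation=cv2.INTER_CUBIC)
cv2.imwrite("pics/scenec.png",b)
E
```

```text
(no output)
```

View pics/topc.png

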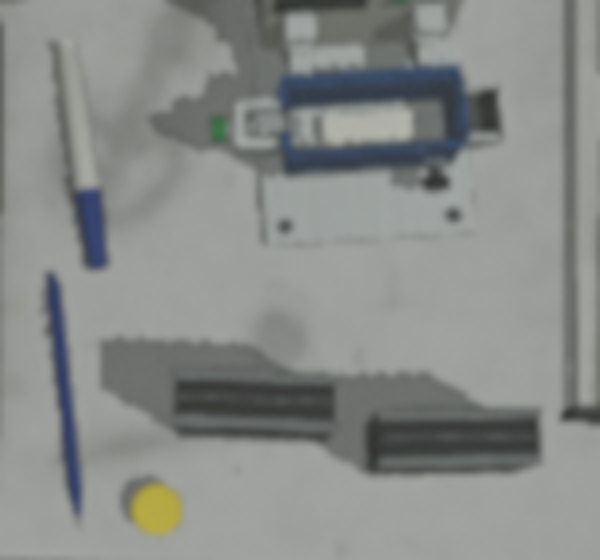

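View pics/scenec.png

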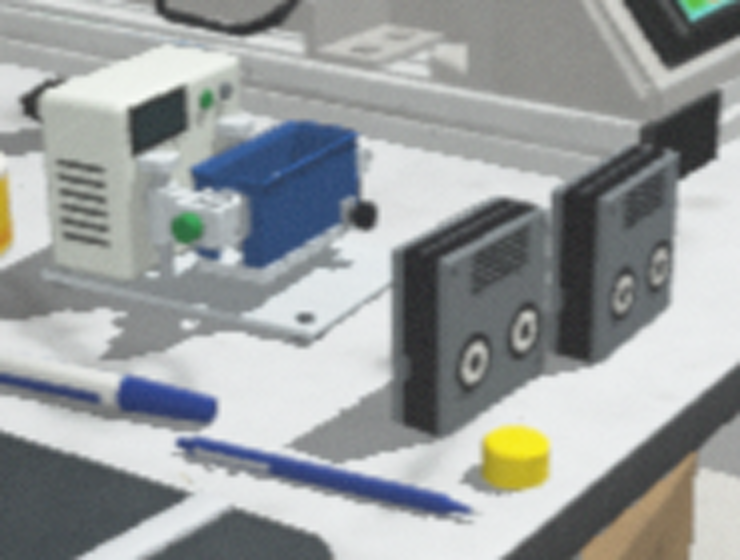

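Crops: the cassettes' top faces are at about (238–279, 203–217) and (289–330, 212–225) px in the top image. The bay rim is at (266–311, 128–152), and its catch knob is on the left (+y) side. Now segment and cast rays.

```bash
python3 - <<'E'
from h import *
t=cv2.imread("pics/top0.png");s=cv2.imread("pics/scene0.png")
g=t.max(2)
print("col 258",g[198:224,258].tolist());print("col 308",g[205:230,308].tolist())
print("row 209",g[209,232:286].tolist());print("row 219",g[219,280:338].tolist())
# central black stripes
m=np.zeros_like(g);m[195:235,225:340]=255
m&=((g<75)*255).astype(np.uint8)
n,l,st,c=cv2.connectedComponentsWithStats(m)
for i in range(1,n):
    if st[i,4]>60:
        r=cv2.minAreaRect(np.argwhere(l==i)[:,::-1].astype(np.float32));b=cv2.boxPoints(r)
        W=np.array([onz("top",*p,.084) for p in b]);ctr=W.mean(0)
        e=[W[1]-W[0],W[2]-W[1]];L=max(e,key=np.linalg.norm)
        print("stripe",r,ctr.round(4),[np.linalg.norm(x).round(4) for x in e],"yaw from y",np.degrees(np.arctan2(-L[0],L[1])))
def blue(im,roi):
    h=cv2.cvtColor(im,cv2.COLOR_BGR2HSV);k=cv2.inRange(h,(100,110,30),(125,255,255));q=np.zeros_like(k);y0,y1,x0,x1=roi;q[y0:y1,x0:x1]=k[y0:y1,x0:x1]
    n,l,st,c=cv2.connectedComponentsWithStats(q);i=1+st[1:,4].argmax();return (l==i).astype(np.uint8)
B=blue(t,(115,165,250,330));r=cv2.minAreaRect(np.argwhere(B)[:,::-1].astype(np.float32));print("bay top",r,cv2.boxPoints(r).tolist())
for z in(.067,.075,.083):
    W=np.array([onz("top",*p,z) for p in cv2.boxPoints(r)]);print(z,W.mean(0).round(4),np.linalg.norm(W[1]-W[0]),np.linalg.norm(W[2]-W[1]),(W[1]-W[0]).round(4),(W[2]-W[1]).round(4))
S=blue(s,(130,190,200,255));k=cv2.findContours(S,cv2.RETR_EXTERNAL,cv2.CHAIN_APPROX_NONE)[0];k=max(k,key=cv2.contourArea)
print("scene bay poly",cv2.approxPolyDP(k,2,True)[:,0].tolist())
for row in B[125:156,262:316]: print("".join(".#"[v] for v in row))
for row in S[140:180,204:252]: print("".join(".#"[v] for v in row))
E
```

```text
col 258 [107, 108, 108, 105, 104, 106, 102, 86, 66, 61, 65, 70, 69, 64, 59, 68, 88, 104, 98, 78, 75, 104, 138, 156, 161, 161]
col 308 [155, 141, 120, 110, 110, 109, 105, 104, 106, 98, 74, 60, 64, 75, 79, 68, 61, 63, 79, 99, 107, 98, 93, 124, 153]
row 209 [111, 111, 111, 111, 111, 106, 93, 77, 74, 75, 71, 70, 71, 72, 75, 78, 76, 74, 71, 73, 72, 71, 69, 67, 68, 69, 70, 73, 72, 70, 69, 72, 73, 76, 74, 71, 70, 70, 74, 75, 74, 71, 69, 70, 70, 70, 85, 106, 112, 111, 112, 112, 112, 111]
row 219 [113, 111, 112, 111, 112, 103, 82, 62, 52, 57, 65, 69, 74, 75, 75, 75, 74, 73, 72, 71, 71, 71, 72, 71, 75, 77, 79, 79, 79, 76, 73, 71, 72, 72, 72, 71, 73, 78, 80, 79, 79, 76, 73, 71, 71, 71, 72, 71, 72, 92, 128, 154, 160, 160, 159, 159, 159, 158]
stripe ((258.02642822265625, 209.3924560546875), (38.31163024902344, 7.9924492835998535), 2.4895527362823486) [0.4291 0.415  0.084 ] [np.float64(0.0163), np.float64(0.0781)] yaw from y 179.15042530237076
stripe ((307.5, 220.5), (11.0, 41.0), 90.0) [0.4094 0.314  0.084 ] [np.float64(0.0834), np.float64(0.0223)] yaw from y -178.3575285394825
bay top ((270.0, 1
[... 3464 characters left out ...]
######........
...................###################..........
...................##################...........
...................################.............
..................###############...............
.................###############................
.................#############..................
.................###########....................
..................#########.....................
..................#######.......................
..................#####.........................
................................................
................................................
................................................
................................................
```

```bash
cat > m.py <<'E'
from h import *
def edge(a,x0,lv):  # first subpixel crossing
    for i in range(len(a)-1):
        if (a[i]-lv)*(a[i+1]-lv)<=0 and a[i]!=a[i+1]: return x0+i+(lv-a[i])/(a[i+1]-a[i])
def stripe(t,c0,c1,r0,slope=0,z=.084,h=8):
    g=t.max(2).astype(float);P=[]
    for c in range(c0,c1):
        rr=r0+slope*(c-c0);lo=int(rr)-h;col=g[lo:lo+2*h+1,c];k=int(round(rr))-lo
        up=k-edge(col[k::-1],0,88) if edge(col[k::-1],0,88) is not None else None
        dn=edge(col[k:],k,88)
        if up is not None and dn is not None: P.append((c,lo+(up+dn)/2,dn-up))
    P=np.array(P);P=P[abs(P[:,2]-np.median(P[:,2]))<1.5]
    f=np.polyfit(P[:,0],P[:,1],1)
    return f,np.median(P[:,2]),len(P)
E
python3 - <<'E'
from m import *
t=cv2.imread("pics/top0.png");g=t.max(2).astype(float)
for nm,c0,c1,r0,eL,eR in(("L",243,275,209.,238.6,278.4),("R",293,326,219.5,None,329.2)):
    f,w,n=stripe(t,c0,c1,r0);print(nm,f,w,n)
    A=onz("top",c0,np.polyval(f,c0),.084);B=onz("top",c1,np.polyval(f,c1),.084)
    print("yaw",np.degrees(np.arctan2(-(A-B)[0],(A-B)[1])))
    R=onz("top",eR,np.polyval(f,eR),.084);print("right end",R)
    if eL: L=onz("top",eL,np.polyval(f,eL),.084);print("left end",L,"ctr",(L+R)/2,np.linalg.norm(L-R))
    else:
        d=(A-B)/np.linalg.norm(A-B);print("ctr",R+d*.042)
d=t[:,:,0].astype(int)-t[:,:,2]
for row in d[124:156,260:320]: print("".join(".:+#@"[min(4,max(0,v//14))] for v in row))
for n in[(.4291,.415,.084),(.4094,.314,.084)]: print(proj("scene",n))
E
```

```text
L [4.62101330e-02 1.97503742e+02] 9.173202614379084 32
yaw -1.0071578524997347
right end [0.42825796 0.37348475 0.084     ]
left end [0.42968322 0.45455729 0.084     ] ctr [0.42897059 0.41402102 0.084     ] 0.0810850608972429
R [-1.74916561e-02  2.24335095e+02] 9.183333333333334 33
yaw 2.6391480065430724
right end [0.41449947 0.26996696 0.084     ]
ctr [0.41256556 0.31192241 0.084     ]
............................................................
............................................................
.....................................:::::::::::::..........
.....................:::::::::::::+++++++++++++++:..........
......::....:::::::+++++++++++++++++++#########+++:.........
.....:+++++++++++++++############+++++++++++++++++:.........
.....:+###########++++++++++++++++++:::++:::::::++:.........
....:++++++++++++++++:::++:::::::::::::::::::::::+:.........
....:+++:::::::::::::::::::::::::::::::::::::..:::::........
....:++::::::::::::::::::::::::::::::::::::.....::::........
....:+++:::::::::::::::::::::::::::::::.........::+:........
.....:++:::::::::::::::::::.:..........
[... 597 characters left out ...]
.............:::::::+++++:........
.....:++...................::::::::::+++++++++++++::........
.....:++:::::::::::::::++++++++++++++++++++++:++::..........
......:+++++++++++++++++++++++++++++:+++:::::::::...........
......:++++++++++++:+++++:::::::::::::::::::::::............
.......:++:::::::::::::::::::::::::::::::...................
.......:::::::::::::::::::::::::::..........................
.......:::::::::::..........................................
............................................................
............................................................
............................................................
[277.12052779 167.19847173]
[314.13781895 153.78088766]
```

```bash
cat >> m.py <<'E'
from scipy.optimize import least_squares
def tri(u1,u2):
    f=lambda P:np.r_[proj("top",P)-u1,proj("scene",P)-u2]
    r=least_squares(f,[.6,.35,.075]);return r.x,np.round(r.fun,2)
E
python3 - <<'E'
from m import *
t=cv2.imread("pics/top0.png");s=cv2.imread("pics/scene0.png")
d=np.clip(t[:,:,0].astype(float)-t[:,:,2]-20,0,None)
def band(y0,y1,sl=-.055):
    P=[]
    for c in range(270,304):
        lo=y0+sl*(c-270);r=np.arange(int(round(lo)),int(round(lo))+(y1-y0));w=d[r,c];P.append((c,(r*w).sum()/w.sum()))
    return np.polyfit(*np.array(P).T,1)
fb=band(126,134);ff=band(144,152);print(fb,ff)
for c in(267,288,309):print(c,np.polyval(fb,c),np.polyval(ff,c))
# bay outer lip corners in scene: contour by lines
h=s[:,:,0].astype(float)-s[:,:,2]
print("scene right edge row150",h[150,240:256].astype(int).tolist())
print("scene col 240",h[134:150,240].astype(int).tolist());print("col 215",h[140:160,215].astype(int).tolist())
for a,b in(((265,129.5),(208,152)),((309.5,126.8),(231,141)),((310.3,145.5),(249,143))):
    print(tri(a,b))
b=cv2.resize(s[135:182,200:255],None,fx=12,fy=12,interpolation=cv2.INTER_CUBIC)
a=cv2.resize(t[120:160,255:320],None,fx=10,fy=10,interpolation=cv2.INTER_CUBIC)
o=np.zeros((max(a.shape[0],0)+0,a.shape[1],3),np.uint8)
cv2.imwrite("pics/bay.png",cv2.resize(np.vstack([a,np.pad(b[:,:650],((0,0),(0,max(0,650-b.shape[1])),(0,0)))]),None,fx=.62,fy=.62,interpolation=cv2.INTER_AREA))
E
```

```text
[-6.71812031e-02  1.48449449e+02] [-6.53800528e-02  1.66444141e+02]
267 130.51206734176722 148.9876665166571
288 129.10126207708868 147.6146854071956
309 127.69045681241015 146.2417042977341
scene right edge row150 [55, 66, 68, 69, 69, 70, 69, 68, 53, 28, 11, 8, 6, 3, 3, 3]
scene col 240 [-1, -2, 2, 1, 3, 3, 6, 43, 67, 73, 63, 61, 60, 82, 74, 58]
col 215 [8, 10, 9, 7, 2, -1, 2, 14, 53, 92, 95, 86, 76, 71, 67, 67, 63, 35, 15, 10]
(array([0.59905932, 0.40441849, 0.07736566]), array([ 0.19,  0.28, -0.31, -0.06]))
(array([0.61098317, 0.31102956, 0.07355015]), array([-0.39, -0.61,  0.72,  0.12]))
(array([0.5675758 , 0.30825311, 0.07628416]), array([ 0.13,  0.22, -0.26, -0.04]))
```

View pics/bay.png

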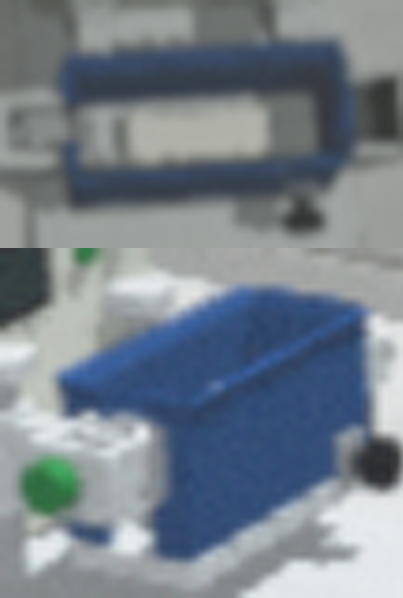

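The bay crop shows the lip corners clearly. The lip's top is at z ≈ 0.0755, so the floor is at about 0.0285, which is within the given range. Its centre is about (0.583, 0.356) with a yaw of 5–7°. Now move over the left cassette.

```bash
cat > go.py <<'E'
import sys
from h import *
from scipy.spatial.transform import Rotation as R
def go(x,y,z,yaw):
    o=get_obs();M=R.from_rotvec(o["tool_rot"]).as_matrix()
    d=M.T@(np.array([x,y,z])-o["tool_pos"]);a=np.degrees(np.arctan2(M[1,1],M[0,1]))
    tr=(a-yaw+90)%180-90
    print("now",np.round(o["tool_pos"],4),"yaw",round(a,2),"tilt",np.round(M[:,2],4),"| d",d.round(4),"turn",round(tr,2),"open",round(o["opening"],4),"F",np.round(o["contact_force"],2),"t",o["t"])
if __name__=="__main__": go(*map(float,sys.argv[1:5]))
E
python3 go.py .429 .414 .180 -1.0
```

```text
now [0.1525 0.6056 0.2552] yaw 75.86 tilt [-7.0e-04 -1.7e-03 -1.0e+00] | d [-0.3149 -0.1181  0.0753] turn 76.86 open 0.0854 F [ 0.29  0.07 -0.87] t 0.1
```

>>> move_arm(deltas=[1, -0.315, -0.118, 0.03, 76.9, 1, -0.315, -0.118, 0.03, 76.9, 1, -0.315, -0.118, 0.03, 76.9, 1, -0.315, -0.118, 0.03, 76.9, 1, -0.315, -0.118, 0.03, 76.9, 1, -0.315, -0.118, 0.03, 76.9, 1, -0.315, -0.118, 0.06, 76.9, 1, -0.315, -0.118, 0.075, 76.9, 1, -0.315, -0.118, 0.075, 76.9, 1, -0.315, -0.118, 0.075, 76.9], force=60)

```text
t: 1.1
tool_pos: [0.4288, 0.4132, 0.1787]
tool_rot: [2.242, 2.2, -0.007]
contact_force: [-1.1, -0.7, -0.1]
opening: 0.0854
```

```bash
python3 go.py .429 .414 .079 -1.0
```

```text
now [0.4288 0.4132 0.1787] yaw -1.08 tilt [-0.0029 -0.0033 -1.    ] | d [0.0011 0.0005 0.0997] turn -0.08 open 0.0854 F [-1.15 -0.67 -0.08] t 1.1
```

>>> move_arm(deltas=[1, 0.001, 0.0005, 0.03, 0, 1, 0.001, 0.0005, 0.06, 0, 1, 0.001, 0.0005, 0.085, 0, 1, 0.001, 0.0005, 0.099, 0, 1, 0.001, 0.0005, 0.0997, 0, 1, 0.001, 0.0005, 0.0997, 0, -0.3, 0.001, 0.0005, 0.0997, 0, -0.5, 0.001, 0.0005, 0.0997, 0, -0.7, 0.001, 0.0005, 0.0997, 0, -0.7, 0.001, 0.0005, 0.0997, 0], force=40)

```text
t: 2.1
tool_pos: [0.4296, 0.4141, 0.0799]
tool_rot: [2.241, 2.2, -0.004]
contact_force: [-0.2, 0.8, -1.0]
opening: 0.0293
```

```bash
python3 go.py .429 .414 .179 -1.0
```

```text
now [0.4296 0.4141 0.0799] yaw -1.07 tilt [-0.0014 -0.0025 -1.    ] | d [-0.0004 -0.0007 -0.0991] turn -0.07 open 0.0293 F [-0.25  0.79 -0.98] t 2.1
```

>>> move_arm(deltas=[-0.7, 0, 0, -0.01, 0, -0.7, 0, 0, -0.03, 0, -0.7, 0, 0, -0.055, 0, -0.7, 0, 0, -0.07, 0, -0.7, 0, 0, -0.07, 0, -0.7, 0, 0, -0.07, 0, -0.7, 0, 0, -0.07, 0, -0.7, 0, 0, -0.07, 0, -0.7, 0, 0, -0.07, 0, -0.7, 0, 0, -0.07, 0], force=50)

```text
t: 3.1
tool_pos: [0.4294, 0.4141, 0.1492]
tool_rot: [2.242, 2.2, -0.006]
contact_force: [-0.2, 0.0, -5.1]
opening: 0.0292
```

```bash
python3 go.py .43 .414 .15 -1.0
python3 - <<'E'
from m import *
im=get_image("top")[:,:,::-1].copy();cv2.imwrite("pics/top1.png",im)
F=[]
for i in range(4): get_image("top");F.append(get_obs()["contact_force"])
print(np.round(F,2),get_obs()["wrist_torque"])
E
```

```text
now [0.4294 0.4141 0.1492] yaw -1.07 tilt [-0.0024 -0.0033 -1.    ] | d [-0.0001  0.0006 -0.0008] turn -0.07 open 0.0292 F [-0.18  0.05 -5.06] t 3.1
[[-0.4  -0.92 -5.33]
 [-0.06 -0.04 -5.25]
 [ 0.41 -0.02 -3.92]
 [-0.61 -0.2  -4.94]] [ 0.03959546 -0.00695685 -0.02383589]
```

The left cassette weighs about 4 to 4.5 N after bias. Put it back and heft the other one.

>>> move_arm(deltas=[-0.7, 0, 0, 0.03, 0, -0.7, 0, 0, 0.055, 0, -0.7, 0, 0, 0.066, 0, -0.7, 0, 0, 0.0685, 0, -0.7, 0, 0, 0.069, 0, -0.7, 0, 0, 0.069, 0, -0.2, 0, 0, 0.069, 0, 0.5, 0, 0, 0.069, 0, 1, 0, 0, 0.069, 0, 1, 0, 0, 0.069, 0])

```text
t: 4.35
tool_pos: [0.4301, 0.4145, 0.0819]
tool_rot: [2.241, 2.2, -0.002]
contact_force: [-0.5, 0.7, -0.2]
opening: 0.0759
```

```bash
python3 go.py .4126 .312 .15 2.6
```

```text
now [0.4301 0.4145 0.0819] yaw -1.07 tilt [-1.0e-04 -1.5e-03 -1.0e+00] | d [-0.103  -0.0156 -0.068 ] turn -3.67 open 0.0759 F [-0.47  0.7  -0.15] t 4.35
```

>>> move_arm(deltas=[1, 0, 0, -0.04, 0, 1, 0, 0, -0.068, 0, 1, -0.05, -0.008, -0.068, -3.7, 1, -0.1, -0.0156, -0.068, -3.7, 1, -0.103, -0.0156, -0.068, -3.7, 1, -0.103, -0.0156, -0.068, -3.7])

```text
t: 4.95
tool_pos: [0.4126, 0.3111, 0.1502]
tool_rot: [2.171, 2.269, -0.001]
contact_force: [0.0, 0.6, -0.0]
opening: 0.0852
```

```bash
python3 go.py .4126 .312 .079 2.6
python3 - <<'E'
from m import *
im=get_image("top")[:,:,::-1];cv2.imwrite("pics/top2.png",im)
f,w,n=stripe(im,243,258,209.);print(f,w,n,np.polyval(f,[243,258]))
print(im.max(2)[209,232:286].tolist())
E
```

```text
now [0.4126 0.3111 0.1502] yaw 2.53 tilt [ 5.e-04 -1.e-03 -1.e+00] | d [0.001  0.0001 0.0712] turn -0.07 open 0.0852 F [ 0.04  0.57 -0.01] t 4.95Traceback (most recent call last):
  File "<stdin>", line 3, in <module>
  File "m.py", line 12, in stripe
    P=np.array(P);P=P[abs(P[:,2]-np.median(P[:,2]))<1.5]
                          ~^^^^^
IndexError: too many indices for array: array is 1-dimensional, but 2 were indexed
```

>>> move_arm(deltas=[1, 0.001, 0, 0.03, 0, 1, 0.001, 0, 0.055, 0, 1, 0.001, 0, 0.069, 0, 1, 0.001, 0, 0.071, 0, 1, 0.001, 0, 0.071, 0, -0.3, 0.001, 0, 0.071, 0, -0.5, 0.001, 0, 0.071, 0, -0.7, 0.001, 0, 0.071, 0, -0.7, 0.001, 0, 0.071, 0, -0.7, 0.001, 0, 0.071, 0], force=60)

```text
t: 6.0
tool_pos: [0.4137, 0.3134, 0.0805]
tool_rot: [2.17, 2.27, 0.004]
contact_force: [0.5, 1.1, 1.6]
opening: 0.029
```

>>> move_arm(deltas=[-0.7, 0, 0, -0.01, 0, -0.7, 0, 0, -0.03, 0, -0.7, 0, 0, -0.055, 0, -0.7, 0, 0, -0.08, 0, -0.7, 0, 0, -0.1, 0, -0.7, 0, 0, -0.1, 0, -0.7, 0, 0, -0.1, 0, -0.7, 0, 0, -0.1, 0, -0.7, 0, 0, -0.1, 0, -0.7, 0, 0, -0.1, 0])

```text
t: 7.0
tool_pos: [0.4128, 0.313, 0.1792]
tool_rot: [2.17, 2.27, 0.0]
contact_force: [-0.1, -0.3, -2.7]
opening: 0.0291
```

```bash
python3 go.py .5833 .3563 .2 5.5
python3 - <<'E'
from m import *
F=[]
for i in range(5):
    im=get_image("top")[:,:,::-1];F.append(get_obs()["contact_force"])
cv2.imwrite("pics/top3.png",im)
print(np.round(F,2),get_obs()["wrist_torque"])
cv2.imwrite("pics/top3c.png",cv2.resize(im[90:250,190:345],None,fx=3.7,fy=3.7,interpolation=cv2.INTER_CUBIC))
E
```

```text
now [0.4128 0.313  0.1792] yaw 2.58 tilt [ 6.e-04 -6.e-04 -1.e+00] | d [ 0.0356  0.1723 -0.0208] turn -2.92 open 0.0291 F [-0.12 -0.26 -2.67] t 7.0
[[ 0.52 -0.38 -2.42]
 [-0.14 -0.26 -2.47]
 [-0.25  0.74 -2.47]
 [-0.19  0.01 -2.39]
 [ 0.68  0.49 -2.7 ]] [-0.00321785  0.02452498  0.04825753]
```

View pics/top3c.png

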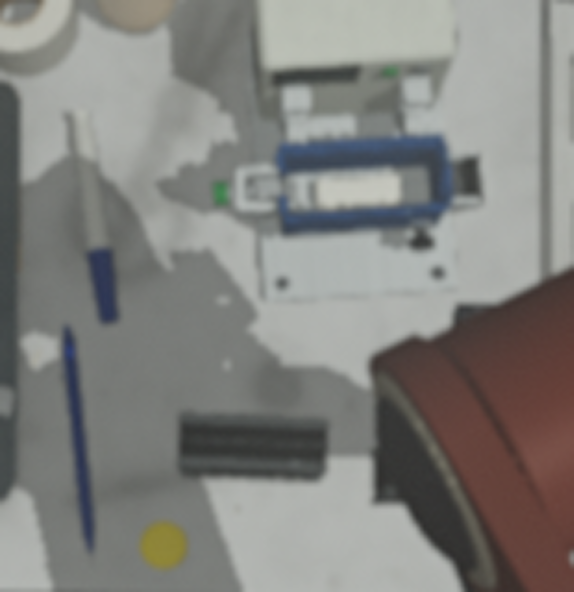

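The picture shows the left cassette still upright at crop (252,443), with the other held. Readings: left ≈ −4.9 N, right ≈ −2.5 N, so the left is the heavier. The difference of 2.4 N fits the given range. Put the right one back.

>>> move_arm(deltas=[-0.7, 0, 0, 0.04, 0, -0.7, 0, 0, 0.075, 0, -0.7, 0, 0, 0.095, 0, -0.7, 0, 0, 0.098, 0, -0.7, 0, 0, 0.0985, 0, -0.7, 0, 0, 0.0985, 0, -0.7, 0, 0, 0.0985, 0])

```text
t: 7.95
tool_pos: [0.4143, 0.3137, 0.083]
tool_rot: [2.169, 2.269, 0.006]
contact_force: [-0.0, -0.1, -1.8]
opening: 0.0289
```

>>> move_arm(deltas=[-0.2, 0, 0, 0, 0, 0.5, 0, 0, 0, 0, 1, 0, 0, 0, 0, 1, 0, 0, 0, 0, 1, 0, 0, -0.04, 0, 1, 0, 0, -0.08, 0, 1, 0, 0, -0.1, 0, 1, 0, 0, -0.1, 0])

```text
t: 8.75
tool_pos: [0.416, 0.3148, 0.1876]
tool_rot: [2.168, 2.268, 0.019]
contact_force: [-0.2, 0.0, 0.1]
opening: 0.0852
```

```bash
python3 - <<'E'
from m import *
for i in range(3): im=get_image("top")[:,:,::-1];print(get_obs()["contact_force"].round(2) if hasattr(get_obs()["contact_force"],"round") else get_obs()["contact_force"])
cv2.imwrite("pics/top4.png",im);g=im.max(2)
for c in(243,250,258,266,274):print(c,g[200:224,c].tolist())
print(g[209,232:286].tolist())
E
python3 go.py .429 .414 .18 -1
```

```text
[ 1.23 -0.41 -1.81]
[-0.61 -0.49 -0.53]
[ 0.77 -0.96 -0.88]
243 [120, 109, 93, 82, 70, 57, 54, 57, 62, 60, 57, 54, 59, 71, 83, 83, 73, 67, 78, 98, 113, 118, 120, 122]
250 [124, 112, 93, 86, 78, 63, 57, 58, 62, 64, 58, 55, 60, 72, 84, 85, 76, 66, 77, 100, 116, 128, 151, 171]
258 [121, 112, 98, 88, 79, 67, 58, 58, 62, 64, 60, 58, 59, 66, 78, 85, 78, 65, 74, 112, 151, 173, 179, 179]
266 [155, 142, 114, 92, 82, 73, 61, 58, 61, 63, 64, 61, 57, 62, 73, 83, 82, 71, 77, 111, 152, 174, 180, 180]
274 [174, 171, 154, 125, 106, 93, 70, 58, 59, 64, 64, 60, 57, 61, 71, 82, 86, 80, 73, 90, 133, 167, 178, 180]
[123, 123, 123, 124, 122, 113, 84, 60, 57, 58, 60, 60, 63, 62, 62, 63, 65, 65, 64, 63, 63, 65, 67, 66, 65, 64, 64, 66, 65, 64, 62, 62, 63, 67, 63, 64, 66, 69, 74, 69, 65, 63, 64, 65, 67, 75, 95, 118, 125, 125, 124, 124, 125, 124]
now [0.4132 0.3132 0.1816] yaw 2.58 tilt [ 2.5e-03  3.0e-04 -1.0e+00] | d [0.1    0.0203 0.0017] turn 3.58 open 0.0853 F [ 0.77 -0.96 -0.88] t 8.9
```

>>> move_arm(deltas=[1, 0.05, 0.01, -0.02, 3.6, 1, 0.1, 0.0205, -0.02, 3.6, 1, 0.1, 0.0205, 0.0, 3.6, 1, 0.1, 0.0205, 0.04, 3.6, 1, 0.1, 0.0205, 0.08, 3.6, 1, 0.1, 0.0205, 0.099, 3.6, 1, 0.1, 0.0205, 0.1015, 3.6, 1, 0.1, 0.0205, 0.1015, 3.6])

```text
t: 9.7
tool_pos: [0.4285, 0.4133, 0.0784]
tool_rot: [2.241, 2.201, -0.002]
contact_force: [0.0, -1.0, 0.1]
opening: 0.0856
```

```bash
python3 go.py .4297 .4143 .08 -1.05
```

```text
now [0.4285 0.4133 0.0784] yaw -1.03 tilt [-3.0e-04 -1.7e-03 -1.0e+00] | d [ 0.001   0.0012 -0.0016] turn 0.02 open 0.0856 F [ 0.02 -0.99  0.06] t 9.7
```

>>> move_arm(deltas=[1, 0.001, 0.0012, -0.001, 0, -0.3, 0.001, 0.0012, -0.001, 0, -0.5, 0.001, 0.0012, -0.001, 0, -0.7, 0.001, 0.0012, -0.001, 0, -0.7, 0.001, 0.0012, -0.001, 0, -0.7, 0.001, 0.0012, -0.001, 0, -0.7, 0.001, 0.0012, -0.001, 0], force=80)

```text
t: 10.4
tool_pos: [0.4303, 0.4146, 0.0802]
tool_rot: [2.24, 2.2, 0.0]
contact_force: [1.3, 0.4, 3.4]
opening: 0.0287
```

>>> move_arm(deltas=[-0.7, 0, 0, -0.01, 0, -0.7, 0, 0, -0.03, 0, -0.7, 0, 0, -0.055, 0, -0.7, 0, 0, -0.08, 0, -0.7, 0, 0, -0.1, 0, -0.7, 0, 0, -0.1, 0, -0.7, 0, 0, -0.1, 0, -0.7, 0, 0, -0.1, 0, -0.7, 0, 0, -0.1, 0, -0.7, 0, 0, -0.1, 0])

```text
t: 11.4
tool_pos: [0.4296, 0.4143, 0.1786]
tool_rot: [2.24, 2.201, -0.004]
contact_force: [-0.2, -0.7, -4.6]
opening: 0.0291
```

```bash
python3 - <<'E'
from m import *
F=[]
for i in range(5): im=get_image("top")[:,:,::-1];F.append(get_obs()["contact_force"])
cv2.imwrite("pics/top5.png",im);s=get_image("scene")[:,:,::-1];cv2.imwrite("pics/scene5.png",s)
print(np.round(F,2))
E
python3 go.py .5833 .3563 .19 5.5
```

```text
[[-0.07  0.09 -4.49]
 [-0.08  0.45 -3.93]
 [-0.85  0.98 -5.32]
 [-0.74  0.34 -5.33]
 [ 0.28  0.32 -4.41]]
now [0.4302 0.4147 0.1802] yaw -1.03 tilt [ 1.1e-03 -9.0e-04 -1.0e+00] | d [-0.0557  0.1541 -0.0096] turn -6.53 open 0.0289 F [ 0.16  0.28 -3.91] t 11.7
```

Second heft of the left cassette: −4.7 N, so it is confirmed as the heavier. Now refine the bay pose with line fits in both views while holding still.

```bash
cat > bay.py <<'E'
from m import *
def run(tp,sp):
    t=cv2.imread(tp);s=cv2.imread(sp)
    d=cv2.GaussianBlur(t[:,:,0].astype(float)-t[:,:,2],(3,3),0);h=s[:,:,0].astype(float)-s[:,:,2]
    def rob(P):
        P=np.array(P);f=np.polyfit(P[:,0],P[:,1],1)
        for _ in range(3):
            r=P[:,1]-np.polyval(f,P[:,0]);P=P[abs(r)<max(.35,1.5*r.std())];f=np.polyfit(P[:,0],P[:,1],1)
        return f,(P[:,1]-np.polyval(f,P[:,0])).std(),len(P)
    def cross(v,x0):   # half-height crossing up to the first peak
        k=v.argmax();lv=(v[0]+v[k])/2;i=np.argmax(v>lv);return x0+i-1+(lv-v[i-1])/(v[i]-v[i-1])
    L={}
    L["tb"]=rob([(c,cross(d[122:132,c],122)) for c in range(270,304)])
    L["tl"]=rob([(r,cross(d[r,259:269],259)) for r in list(range(131,135))+list(range(143,149))])
    L["tr"]=rob([(r,319-cross(d[r,319:306:-1],0)) for r in range(130,144)])
    L["sb"]=rob([(c,cross(h[138:154,c][:14],138)) for c in range(211,229)])
    L["sf_"]=rob([(c,cross(h[134:145,c],134)) for c in range(233,246)])
    P=[]
    for c in range(228,247):
        r0=int(round(156.5-(c-226)*.587));v=h[r0-2:r0+3,c];w=np.clip(v-np.sort(v)[1],0,None);P.append((c,r0-2+(w*np.arange(5)).sum()/w.sum()))
    L["sr"]=rob(P)
    for k,v in L.items():print(k,np.round(v[0],3),round(v[1],2),v[2])
    def cor(p,ix=0):
        cx,cy,z,a,hx,hy=p;X=np.array([np.cos(a),np.sin(a)]);Y=np.array([-np.sin(a),np.cos(a)])
        return {(i,j):np.r_[np.array([cx,cy])+i*(hx-(ix if i<0 else 0))*X+j*hy*Y,z] for i in(-1,1) for j in(-1,1)}
    def res(p):
        C=cor(p);D=cor(p,.001);r=[]
        row=lambda cam,f,P:(lambda u:u[1]-np.polyval(f,u[0]))(proj(cam,P))
        colm=lambda cam,f,P:(lambda u:u[0]-np.polyval(f,u[1]))(proj(cam,P))
        for j in(-1,1):
            r+=[row("top",L["tb"][0],C[1,j]),row("scene",L["sb"][0],C[1,j]),row("scene",L["sr"][0],D[-1,j])]
        for i in(-1,1): r+=[colm("top",L["tl"][0],C[i,1]),colm("top",L["tr"][0],C[i,-1]),row("scene",L["sf_"][0],C[i,-1])]
        return np.r_[r,(p[4]*2-.043)/.004]
    q=least_squares(res,[.583,.356,.0755,.1,.0215,.047],loss="soft_l1");print(np.round(q.x,4),"yaw",np.degrees(q.x[3]));print(np.round(res(q.x),2))
run("pics/top0.png","pics/scene0.png")
E
python3 bay.py
```

```text
tb [-6.80000e-02  1.46682e+02] 0.13 34
tl [5.00000e-02 2.57346e+02] 0.12 9
tr [7.00000e-02 3.02479e+02] 0.11 12
sb [ -0.468 248.401] 0.09 18
sf_ [  0.143 106.261] 0.22 11
sr [ -0.582 286.95 ] 0.16 16
[0.5848 0.3555 0.0766 0.1002 0.022  0.0504] yaw 5.7429965562765
[ 0.04 -0.24  0.49  0.    0.42 -0.76  0.28  0.25  0.19 -0.26 -0.26 -0.17
  0.24]
```

```bash
python3 go.py .5853 .3554 .185 5.7
```

```text
now [0.4302 0.4147 0.1802] yaw -1.03 tilt [ 1.1e-03 -9.0e-04 -1.0e+00] | d [-0.0566  0.1561 -0.0046] turn -6.73 open 0.0289 F [ 0.16  0.28 -3.91] t 11.7
```

>>> move_arm(deltas=[-0.7, -0.01, 0.03, -0.01, -2, -0.7, -0.025, 0.07, -0.01, -4, -0.7, -0.04, 0.11, -0.005, -6, -0.7, -0.053, 0.145, -0.005, -6.7, -0.7, -0.0566, 0.156, -0.0046, -6.7, -0.7, -0.0566, 0.156, -0.0046, -6.7, -0.7, -0.0566, 0.156, -0.0046, -6.7])

```text
t: 12.4
tool_pos: [0.5845, 0.3557, 0.1847]
tool_rot: [2.109, 2.328, -0.001]
contact_force: [-0.8, 0.0, -5.8]
opening: 0.0288
```

```bash
python3 - <<'E'
from m import *
im=get_image("top")[:,:,::-1];s=get_image("scene")[:,:,::-1]
cv2.imwrite("pics/top6.png",im);cv2.imwrite("pics/scene6.png",s)
a=cv2.resize(im[90:240,230:340],None,fx=4,fy=4,interpolation=cv2.INTER_CUBIC);b=cv2.resize(s[70:220,190:280],None,fx=4,fy=4,interpolation=cv2.INTER_CUBIC)
cv2.imwrite("pics/c6.png",np.hstack([a,b])[:, :800])
E
python3 go.py .5853 .3554 .158 5.7
```

```text
now [0.5839 0.3561 0.1849] yaw 5.74 tilt [ 2.e-04 -8.e-04 -1.e+00] | d [-0.0008  0.0013  0.0269] turn 0.04 open 0.0288 F [-1.03 -0.86 -3.82] t 12.5
```

View pics/c6.png

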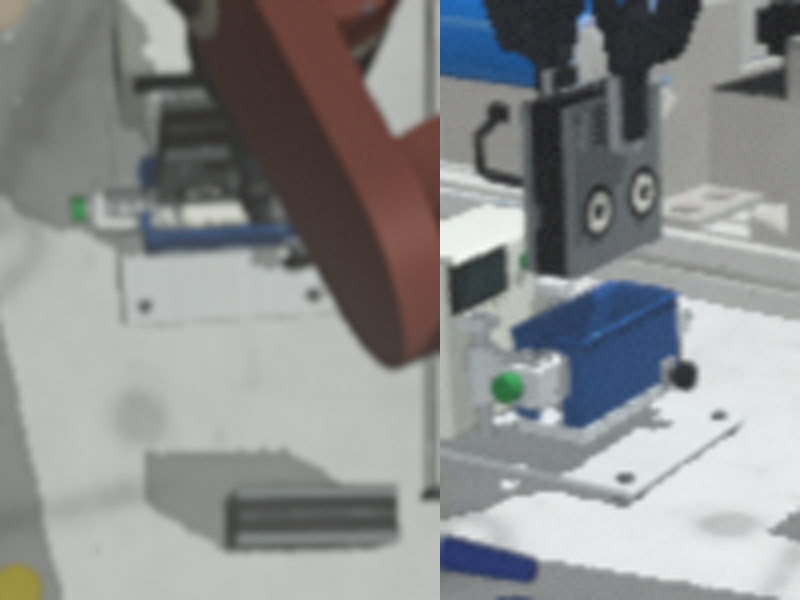

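The picture shows the cassette held straight over the bay, with its bottom corners at scene ≈ (211.3,137), (222,138.8) and (245,129.5). The other cassette stands upright. Compare those corners with their prediction from the tool pose, to cancel camera bias.

```bash
python3 - <<'E'
from m import *
a=np.radians(5.74);X=np.array([np.cos(a),np.sin(a),0]);Y=np.array([-np.sin(a),np.cos(a),0])
C=np.array([.5842,.3559,.185-.0802])
for i,j,u in((1,1,(211.3,137)),(-1,1,(222,138.8)),(-1,-1,(245,129.5))):
    print(i,j,proj("scene",C+i*.015*X+j*.042*Y).round(1),u)
s=cv2.imread("pics/scene6.png");g=s.max(2)
for c in(213,216,219,226,232,238): print(c,g[126:146,c].tolist())
print(g[125,214:256].tolist(),g[132,204:232].tolist())
B=np.array([.5848,.3555,.0766])
for i,j in((1,1),(-1,1),(-1,-1),(1,-1)): print("lip",proj("scene",B+i*.022*X+j*.0504*Y).round(1),proj("top",B+i*.022*X+j*.0504*Y).round(1))
J=[proj("scene",C+v)-proj("scene",C) for v in np.eye(3)*.001];print("px/mm",np.round(J,2))
E
```

```text
1 1 [210.3 138.4] (211.3, 137)
-1 1 [223.2 140.5] (222, 138.8)
-1 -1 [245.1 129.9] (245, 129.5)
213 [98, 91, 85, 87, 84, 85, 87, 85, 85, 86, 90, 97, 139, 169, 186, 179, 177, 171, 171, 157]
216 [45, 38, 47, 46, 44, 43, 41, 42, 44, 41, 45, 47, 90, 197, 222, 185, 165, 161, 150, 142]
219 [41, 43, 41, 46, 45, 42, 46, 45, 44, 44, 44, 46, 64, 157, 221, 202, 179, 170, 145, 131]
226 [67, 66, 74, 93, 98, 105, 107, 110, 109, 111, 107, 110, 135, 203, 222, 218, 175, 122, 104, 101]
232 [89, 97, 102, 108, 107, 108, 109, 108, 108, 129, 155, 166, 162, 163, 166, 158, 148, 129, 119, 119]
238 [105, 108, 108, 111, 108, 113, 130, 140, 142, 175, 169, 162, 164, 163, 158, 133, 124, 116, 113, 108]
[77, 58, 44, 42, 47, 41, 50, 83, 100, 97, 87, 74, 72, 121, 164, 177, 180, 154, 97, 97, 105, 110, 109, 108, 101, 91, 92, 102, 110, 111, 115, 131, 147, 151, 153, 153, 156, 156, 160, 166, 168, 170] [89, 86, 138, 186, 194, 192, 177, 138, 103, 87, 55, 47, 41, 44, 40, 46, 46, 77, 102, 102, 105, 106, 107, 107, 109, 107, 106, 107]
lip [205.6 152.5] [263.6 128.7]
lip [224.2 156. ] [265.2 148.9]
lip [250.  142.2] [312.9 145.6]
lip [232.4 139.3] [311.  125.5]
px/mm [[-0.39 -0.08]
 [-0.3   0.12]
 [-0.01 -0.48]]
```

Predicted and observed corners agree to about 1 px, a bias of roughly +0.8 mm in x, the same as at the grasp. I'll aim for (0.5857, 0.3554) and go down carefully.

>>> move_arm(deltas=[-0.7, -0.0009, 0.0018, 0.008, 0, -0.7, -0.0009, 0.0018, 0.016, 0, -0.7, -0.0009, 0.0018, 0.02, 0, -0.7, -0.0009, 0.0018, 0.02, 0, -0.7, -0.0009, 0.0018, 0.02, 0])

```text
t: 13.0
tool_pos: [0.5856, 0.3554, 0.1645]
tool_rot: [2.107, 2.33, -0.001]
contact_force: [0.8, 0.8, -5.1]
opening: 0.0286
```

```bash
python3 go.py .5857 .3554 .155 5.7
```

```text
now [0.5856 0.3554 0.1645] yaw 5.75 tilt [-3.e-04 -1.e-03 -1.e+00] | d [0.     0.0001 0.0095] turn 0.05 open 0.0286 F [ 0.84  0.83 -5.05] t 13.0
```

>>> move_arm(deltas=[-0.7, 0, 0, 0.004, 0, -0.7, 0, 0, 0.007, 0, -0.7, 0, 0, 0.009, 0, -0.7, 0, 0, 0.011, 0, -0.7, 0, 0, 0.012, 0, -0.7, 0, 0, 0.012, 0])

```text
t: 13.6
tool_pos: [0.5855, 0.3553, 0.1522]
tool_rot: [2.107, 2.33, -0.002]
contact_force: [-1.0, -0.3, -5.3]
opening: 0.0285
```

>>> move_arm(deltas=[-0.7, 0, 0, 0.001, 0, -0.7, 0, 0, 0.002, 0, -0.7, 0, 0, 0.003, 0, -0.7, 0, 0, 0.004, 0, -0.7, 0, 0, 0.004, 0])

```text
t: 14.1
tool_pos: [0.5854, 0.3552, 0.148]
tool_rot: [2.107, 2.33, -0.003]
contact_force: [0.0, -0.0, -4.7]
opening: 0.0285
```

```bash
python3 go.py .5857 .3554 .145 5.7
```

```text
now [0.5854 0.3552 0.148 ] yaw 5.75 tilt [-0.001  -0.0014 -1.    ] | d [0.0001 0.0003 0.003 ] turn 0.05 open 0.0285 F [ 0.04 -0.01 -4.65] t 14.1
```

>>> move_arm(deltas=[-0.7, 0, 0.0003, 0.001, 0, -0.7, 0, 0.0003, 0.002, 0, -0.7, 0, 0.0003, 0.003, 0, -0.7, 0, 0.0003, 0.004, 0, -0.7, 0, 0.0003, 0.005, 0, -0.7, 0, 0.0003, 0.005, 0])

```text
t: 14.7
tool_pos: [0.5857, 0.3551, 0.1429]
tool_rot: [2.107, 2.33, -0.003]
contact_force: [0.5, -0.1, -4.2]
opening: 0.0287
```

>>> move_arm(deltas=[-0.7, 0, 0, 0.001, 0, -0.7, 0, 0, 0.002, 0, -0.7, 0, 0, 0.003, 0, -0.7, 0, 0, 0.004, 0, -0.7, 0, 0, 0.005, 0, -0.7, 0, 0, 0.005, 0])

```text
t: 15.3
tool_pos: [0.5863, 0.355, 0.1385]
tool_rot: [2.106, 2.329, -0.001]
contact_force: [0.5, -4.1, 0.7]
opening: 0.0288
```

```bash
python3 go.py .5857 .3554 .135 5.7
```

```text
now [0.5863 0.355  0.1385] yaw 5.74 tilt [ 6.0e-04 -1.7e-03 -1.0e+00] | d [ 0.0005 -0.0006  0.0035] turn 0.04 open 0.0288 F [ 0.54 -4.05  0.73] t 15.3
```

The nose is touched (Fy −4, Fz up 5 N). Continue down in small steps.

>>> move_arm(deltas=[-0.7, 0, 0, 0.001, 0, -0.7, 0, 0, 0.002, 0, -0.7, 0, 0, 0.003, 0, -0.7, 0, 0, 0.004, 0, -0.7, 0, 0, 0.004, 0])

```text
t: 15.8
tool_pos: [0.586, 0.3545, 0.1332]
tool_rot: [2.106, 2.328, -0.004]
contact_force: [0.5, -3.9, -3.7]
opening: 0.0288
```

>>> move_arm(deltas=[-0.7, 0, 0, 0.001, 0, -0.7, 0, 0, 0.002, 0, -0.7, 0, 0, 0.003, 0, -0.7, 0, 0, 0.004, 0, -0.7, 0, 0, 0.004, 0])

```text
t: 16.3
tool_pos: [0.5855, 0.3543, 0.1285]
tool_rot: [2.106, 2.329, -0.006]
contact_force: [0.2, -3.6, -4.8]
opening: 0.0287
```

```bash
python3 go.py .5857 .3554 .125 5.7
```

```text
now [0.5855 0.3543 0.1285] yaw 5.75 tilt [-0.0014 -0.0036 -1.    ] | d [0.0011 0.0003 0.0035] turn 0.05 open 0.0287 F [ 0.15 -3.6  -4.82] t 16.3
```

>>> move_arm(deltas=[-0.7, 0, 0, 0.001, 0, -0.7, 0, 0, 0.002, 0, -0.7, 0, 0, 0.003, 0, -0.7, 0, 0, 0.004, 0, -0.7, 0, 0, 0.005, 0, -0.7, 0, 0, 0.005, 0])

```text
t: 16.9
tool_pos: [0.5856, 0.3543, 0.1233]
tool_rot: [2.106, 2.329, -0.006]
contact_force: [1.7, -3.8, -3.9]
opening: 0.0284
```

>>> move_arm(deltas=[-0.7, 0, 0, 0.001, 0, -0.7, 0, 0, 0.002, 0, -0.7, 0, 0, 0.003, 0, -0.7, 0, 0, 0.003, 0])

```text
t: 17.3
tool_pos: [0.5857, 0.3543, 0.1208]
tool_rot: [2.106, 2.329, -0.005]
contact_force: [-0.8, -4.9, 0.5]
opening: 0.0287
```

```bash
python3 go.py .5857 .3554 .115 5.7
```

```text
now [0.5857 0.3543 0.1208] yaw 5.74 tilt [-0.0011 -0.0035 -1.    ] | d [0.0011 0.0001 0.0058] turn 0.04 open 0.0287 F [-0.82 -4.95  0.53] t 17.3
```

>>> move_arm(deltas=[-0.7, 0, 0, 0.0005, 0, -0.7, 0, 0, 0.001, 0, -0.7, 0, 0, 0.001, 0])

```text
t: 17.6
tool_pos: [0.5858, 0.3543, 0.1201]
tool_rot: [2.106, 2.329, -0.005]
contact_force: [-1.2, -5.0, 1.6]
opening: 0.0291
```

>>> move_arm(deltas=[-0.7, 0, 0, 0.0005, 0, -0.7, 0, 0, 0.001, 0, -0.7, 0, 0, 0.001, 0])

```text
t: 17.9
tool_pos: [0.5858, 0.3543, 0.1191]
tool_rot: [2.106, 2.329, -0.005]
contact_force: [-1.8, -4.3, 1.6]
opening: 0.0286
```

```bash
python3 go.py .5857 .3554 .115 5.7
```

```text
now [0.5858 0.3543 0.1191] yaw 5.74 tilt [-9.0e-04 -3.4e-03 -1.0e+00] | d [0.0011 0.     0.0041] turn 0.04 open 0.0286 F [-1.76 -4.34  1.63] t 17.9
```

>>> move_arm(deltas=[-0.7, 0, 0, 0.0005, 0, -0.7, 0, 0, 0.001, 0, -0.7, 0, 0, 0.0013, 0])

```text
t: 18.2
tool_pos: [0.5858, 0.3543, 0.1178]
tool_rot: [2.106, 2.329, -0.005]
contact_force: [-1.3, -4.2, 1.6]
opening: 0.0287
```

>>> move_arm(deltas=[-0.7, 0, 0, 0.0005, 0, -0.7, 0, 0, 0.001, 0, -0.7, 0, 0, 0.001, 0])

```text
t: 18.5
tool_pos: [0.5858, 0.3543, 0.1168]
tool_rot: [2.106, 2.329, -0.005]
contact_force: [-0.6, -4.0, 1.8]
opening: 0.0288
```

```bash
python3 go.py .5857 .3554 .115 5.7
```

```text
now [0.5858 0.3543 0.1168] yaw 5.74 tilt [-9.0e-04 -3.3e-03 -1.0e+00] | d [0.0011 0.     0.0018] turn 0.04 open 0.0288 F [-0.57 -3.96  1.81] t 18.5
```

>>> move_arm(deltas=[-0.7, 0, 0, 0.0005, 0, -0.7, 0, 0, 0.001, 0, -0.7, 0, 0, 0.001, 0])

```text
t: 18.8
tool_pos: [0.5858, 0.3543, 0.1159]
tool_rot: [2.106, 2.329, -0.005]
contact_force: [-1.0, -4.4, 1.8]
opening: 0.0291
```

>>> move_arm(deltas=[-0.7, 0, 0, 0.0005, 0, -0.7, 0, 0, 0.001, 0, -0.7, 0, 0, 0.001, 0])

```text
t: 19.1
tool_pos: [0.5858, 0.3543, 0.115]
tool_rot: [2.106, 2.329, -0.005]
contact_force: [-1.5, -5.0, 2.6]
opening: 0.0287
```

```bash
python3 go.py .5857 .3554 .115 5.7
```

```text
now [0.5858 0.3543 0.115 ] yaw 5.74 tilt [-8.0e-04 -3.3e-03 -1.0e+00] | d [ 0.0011 -0.      0.    ] turn 0.04 open 0.0287 F [-1.45 -4.98  2.64] t 19.1
```

>>> move_arm(deltas=[-0.7, 0, 0, 0.0005, 0, -0.7, 0, 0, 0.001, 0, -0.7, 0, 0, 0.001, 0])

```text
t: 19.4
tool_pos: [0.5858, 0.3543, 0.1141]
tool_rot: [2.106, 2.329, -0.005]
contact_force: [-1.4, -4.8, 2.8]
opening: 0.0286
```

```bash
python3 go.py .5857 .3554 .115 5.7
```

```text
now [0.5858 0.3543 0.1141] yaw 5.74 tilt [-9.0e-04 -3.3e-03 -1.0e+00] | d [ 0.0011 -0.     -0.0009] turn 0.04 open 0.0286 F [-1.39 -4.81  2.8 ] t 19.4
```

>>> move_arm(deltas=[-0.7, 0, 0, 0.0005, 0, -0.7, 0, 0, 0.001, 0, -0.7, 0, 0, 0.001, 0])

```text
t: 19.7
tool_pos: [0.5859, 0.3543, 0.1134]
tool_rot: [2.106, 2.329, -0.005]
contact_force: [-1.1, -4.7, 3.0]
opening: 0.0285
```

>>> move_arm(deltas=[-0.7, 0, 0, 0.0005, 0, -0.7, 0, 0, 0.001, 0, -0.7, 0, 0, 0.001, 0])

```text
t: 20.0
tool_pos: [0.5859, 0.3544, 0.1128]
tool_rot: [2.106, 2.329, -0.005]
contact_force: [-1.1, -5.4, 3.2]
opening: 0.029
```

>>> move_arm(deltas=[-0.7, 0, 0, 0.0005, 0, -0.7, 0, 0, 0.001, 0, -0.7, 0, 0, 0.001, 0])

```text
t: 20.3
tool_pos: [0.586, 0.3547, 0.1119]
tool_rot: [2.107, 2.329, -0.003]
contact_force: [-0.3, -2.3, 0.1]
opening: 0.0282
```

```bash
python3 go.py .5857 .3554 .115 5.7
```

```text
now [0.586  0.3547 0.1119] yaw 5.73 tilt [-4.0e-04 -2.4e-03 -1.0e+00] | d [ 0.0007 -0.0002 -0.0031] turn 0.03 open 0.0282 F [-0.3  -2.34  0.06] t 20.3
```

Fy fell from −5.4 to −2.3 N, so the catch appears to be snapping in. A little further, then check.

>>> move_arm(deltas=[-0.7, 0, 0, 0.0004, 0, -0.7, 0, 0, 0.0007, 0, -0.7, 0, 0, 0.0007, 0])

```text
t: 20.6
tool_pos: [0.5861, 0.3551, 0.1114]
tool_rot: [2.107, 2.329, -0.002]
contact_force: [-0.5, -2.4, 2.0]
opening: 0.0287
```

```bash
python3 - <<'E'
from m import *
F=[get_obs()["contact_force"]]
def knob(im):
    h=cv2.cvtColor(im,cv2.COLOR_RGB2HSV);k=cv2.inRange(h,(45,90,40),(85,255,255));q=np.zeros_like(k);q[140:190,190:225]=k[140:190,190:225];M=cv2.moments(q,True);return M["m10"]/M["m00"],M["m01"]/M["m00"],M["m00"]
s=get_image("scene");F.append(get_obs()["contact_force"]);s2=get_image("scene");F.append(get_obs()["contact_force"])
cv2.imwrite("pics/scene7.png",s[:,:,::-1])
print(np.round(F,2))
for n in(0,5,6,7):
    print(n,np.round(knob(cv2.imread(f"pics/scene{n}.png")[:,:,::-1]),2))
E
python3 go.py .5857 .3554 .115 5.7
```

```text
[[-0.49 -2.4   2.02]
 [-1.25 -2.77  1.55]
 [-0.02 -1.46  1.73]]
0 [206.31 166.41  39.  ]
5 [206.25 166.35  40.  ]
6 [206.25 166.35  40.  ]
7 [206.3  166.59  37.  ]
now [0.5861 0.3551 0.1114] yaw 5.74 tilt [-0.     -0.0017 -1.    ] | d [ 0.0004 -0.0004 -0.0036] turn 0.04 open 0.029 F [-0.02 -1.46  1.73] t 20.7
```

The knob is back at its resting pixel (206.3,166.5), the same as at the start, so the catch is in. Release with a part opening, because the case stands close behind, and go up.

>>> move_arm(deltas=[-0.5, 0, 0, 0, 0, -0.3, 0, 0, 0, 0, 0, 0, 0, 0, 0, 0.15, 0, 0, 0, 0, 0.15, 0, 0, 0, 0])

```text
t: 21.2
tool_pos: [0.586, 0.3554, 0.1112]
tool_rot: [2.107, 2.329, -0.001]
contact_force: [0.7, -0.1, -0.2]
opening: 0.0492
```

```bash
python3 go.py .5857 .3554 .115 5.7
```

```text
now [0.586  0.3554 0.1112] yaw 5.74 tilt [ 0.    -0.001 -1.   ] | d [ 0.0001 -0.0003 -0.0038] turn 0.04 open 0.0492 F [ 0.69 -0.13 -0.18] t 21.2
```

>>> move_arm(deltas=[0.15, 0, 0, -0.01, 0, 0.15, 0, 0, -0.025, 0, 0.15, 0, 0, -0.05, 0, 0.15, 0, 0, -0.09, 0, 0.15, 0, 0, -0.12, 0, 0.15, 0, 0.0, -0.12, 0, 0.15, 0, -0.05, -0.12, 0, 0.15, 0, -0.1, -0.12, 0, 0.15, 0, -0.15, -0.12, 0, 0.15, 0, -0.15, -0.12, 0])

```text
t: 22.2
tool_pos: [0.4308, 0.3395, 0.2294]
tool_rot: [-2.103, -2.332, 0.008]
contact_force: [0.1, 0.4, -0.0]
opening: 0.0491
```

```bash
python3 - <<'E'
from m import *
im=get_image("top")[:,:,::-1];s=get_image("scene")[:,:,::-1]
cv2.imwrite("pics/top8.png",im);cv2.imwrite("pics/scene8.png",s)
a=cv2.resize(im[90:240,240:340],None,fx=4,fy=4,interpolation=cv2.INTER_CUBIC);b=cv2.resize(s[100:220,190:290],None,fx=4,fy=4,interpolation=cv2.INTER_CUBIC)
cv2.imwrite("pics/c8.png",np.hstack([a,np.pad(b,((0,120),(0,0),(0,0)))]))
E
python3 go.py .5857 .3554 .115 5.7
```

```text
now [0.4358 0.3405 0.2318] yaw 5.8 tilt [ 1.2e-03 -4.0e-04 -1.0e+00] | d [-0.0003  0.1505  0.117 ] turn 0.1 open 0.0492 F [ 0.86  0.01 -0.34] t 22.3
```

View pics/c8.png

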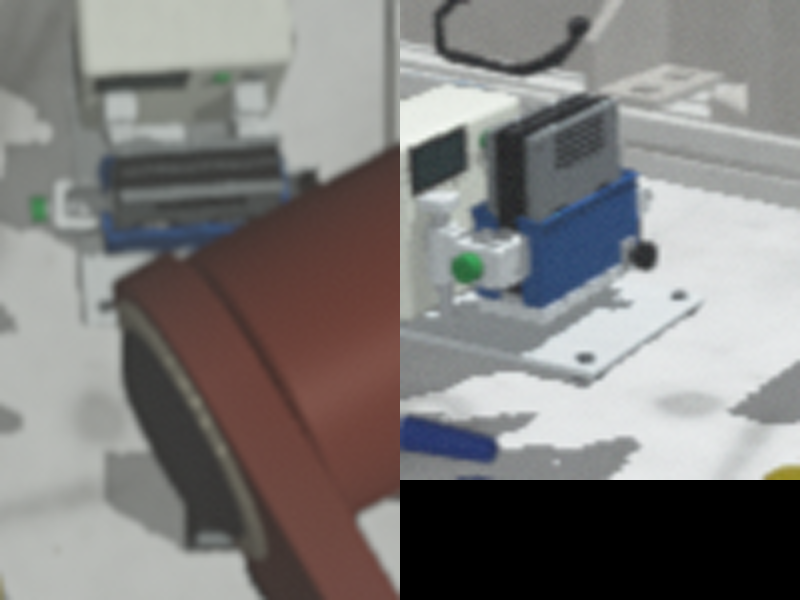

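The cassette sits upright in the bay with the green knob at rest. Move the arm clear and check heights, the lighter cassette and the bystanders.

>>> move_arm(deltas=[0.15, 0.04, -0.02, -0.04, 0, 0.15, 0.08, -0.04, -0.04, 0, 0.15, 0.12, -0.05, -0.04, 0, 0.15, 0.17, -0.05, -0.04, 0, 0.15, 0.22, -0.05, -0.04, 0, 0.15, 0.26, -0.05, -0.04, 0, 0.15, 0.26, -0.05, -0.04, 0, 0.15, 0.26, -0.05, -0.04, 0])

```text
t: 23.1
tool_pos: [0.3606, 0.5953, 0.2714]
tool_rot: [2.105, 2.33, 0.001]
contact_force: [0.0, 0.2, -0.4]
opening: 0.0492
```

```bash
python3 - <<'E'
from m import *
im=get_image("top")[:,:,::-1];s=get_image("scene")[:,:,::-1]
cv2.imwrite("pics/top9.png",im);cv2.imwrite("pics/scene9.png",s)
a=cv2.resize(im[90:250,195:340],None,fx=2.75,fy=2.75,interpolation=cv2.INTER_CUBIC);b=cv2.resize(s[90:250,200:345],None,fx=2.75,fy=2.75,interpolation=cv2.INTER_CUBIC)
cv2.imwrite("pics/c9.png",np.hstack([a,b])[:,:800])
a=np.radians(5.74);X=np.array([np.cos(a),np.sin(a),0]);Y=np.array([-np.sin(a),np.cos(a),0])
for z in(.1155,.121):
  for i,j in((1,1),(-1,1),(-1,-1),(1,-1)): print(z,i,j,proj("scene",np.array([.586,.3551,z])+i*.015*X+j*.042*Y).round(1))
g=s.max(2)
for c in(228,232,236,240): print(c,g[116:136,c].tolist())
# cassette top stripe in bay, top view, assuming z
g=im.max(2)
for c in(275,285,295):print(c,g[124:146,c].tolist())
print(proj("top",[.586,.3551,.1155]),proj("top",[.586,.3551,.121]))
for nm,lo,hi,roi in(("cap",(20,120,60),(35,255,255),(220,250,215,255)),("pen",(105,100,30),(130,255,255),(170,245,203,222)),("marker",(105,80,30),(130,255,255),(145,182,203,230))):
    for f in("top0","top9"):
        k=cv2.inRange(cv2.cvtColor(cv2.imread(f"pics/{f}.png"),cv2.COLOR_BGR2HSV),lo,hi);y0,y1,x0,x1=roi;M=cv2.moments(k[y0:y1,x0:x1],True);print(nm,f,round(M["m10"]/M["m00"]+x0,1),round(M["m01"]/M["m00"]+y0,1),M["m00"])
E
```

```text
0.1155 1 1 [209.7 132.9]
0.1155 -1 1 [222.5 134.9]
0.1155 -1 -1 [244.5 124.7]
0.1155 1 -1 [232.3 123. ]
0.121 1 1 [209.5 130.2]
0.121 -1 1 [222.4 132.2]
0.121 -1 -1 [244.5 122.2]
0.121 1 -1 [232.2 120.4]
228 [85, 172, 178, 202, 219, 213, 178, 194, 195, 180, 119, 78, 75, 60, 80, 150, 137, 107, 95, 94]
232 [139, 147, 194, 180, 209, 222, 206, 170, 112, 67, 71, 58, 62, 107, 136, 108, 73, 74, 62, 86]
236 [140, 144, 150, 155, 160, 166, 166, 117, 90, 67, 64, 106, 135, 111, 81, 81, 74, 82, 76, 81]
240 [152, 151, 153, 153, 153, 162, 178, 150, 98, 131, 145, 121, 92, 90, 85, 90, 80, 94, 84, 85]
275 [135, 120, 116, 109, 90, 69, 62, 68, 73, 70, 63, 62, 71, 95, 112, 108, 91, 82, 81, 81, 79, 76]
285 [153, 136, 120, 104, 76, 63, 64, 72, 74, 67, 62, 68, 91, 112, 113, 94, 70, 65, 74, 79, 82, 77]
295 [114, 115, 105, 81, 64, 66, 76, 78, 68, 63, 65, 82, 104, 114, 103, 79, 67, 73, 77, 78, 76, 86]
[290.091794   131.06745091] [290.34948506 130.24800421]
cap top0 233.6 236.8 109.0
cap top9 233.6 236.8 107.0
pen top0 212.2 200.3 98.0
pen top9 212.3 199.9 86.0
marker top0 217.4 166.5 87.0
marker top9 217.5 166.2 84.0
```

View pics/c9.png

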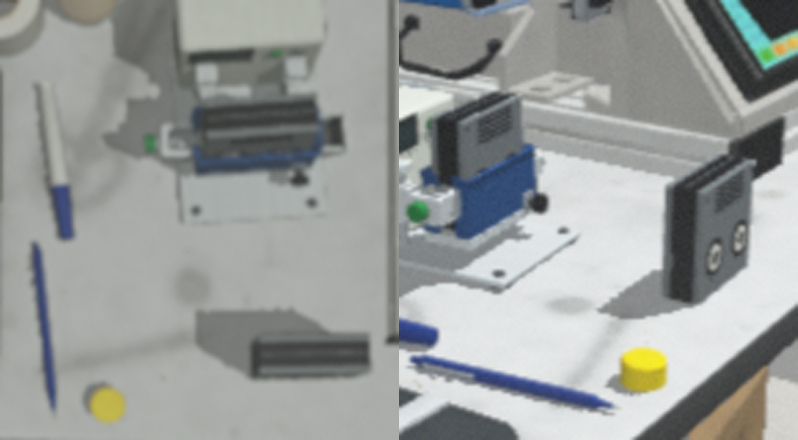

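The picture shows the heavy cassette seated in the bay and the lighter one upright on the bench. The pen, marker and cap are at the same pixels as at the start (within 0.4 px). The seated top edge is at scene row ≈123.7, against 124.1 predicted for caught and 121.5 for 5.5 mm higher. Handing in.

```bash
python3 -c "
from station import *
print(order.finish_job(), get_obs()['t'])"
```

```text
the job is handed in; nothing more can be done
the job is handed in; nothing more can be done
```

The heavier cassette is in the coder's bay with the spring catch snapped in, and the lighter one is standing on the bench. I handed the job in at about 23 s of robot time; no verdict was reported.

- **Hefting:** the left cassette read about 4.9 N, and 4.7 N on a second lift. The right one read about 2.5 N, so the left is the full one. Both readings carry up to about 1 N of bias.
- **Insertion:** I pressed the left cassette down in steps of about 1 mm. The highest upward reading was about 3 N, or roughly 8 N counting its weight. The catch's sideways push fell from 5.4 N to 2.3 N on the way down, and to about zero once I let go.
- **Last checks:**
  - The green knob is back at its starting pixel.
  - The seated top edge is within about half a pixel of where a caught cassette should be.
  - The lighter cassette looks upright. It dropped about 2 mm when I set it down.
  - The pen, marker and cap are within 0.4 px of where they started.
- **Disagreement:** the two cameras and the arm disagreed by about 1 mm on the bay's position. I corrected for this before going in. No check failed.

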